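Show the notched glass plate over the inspection lamp

TASK

Take the glass plate with the notched corner out of the rack and hold its frosted end (the end with the notch) centred over the lit window of the inspection lamp, roughly 100 mm above it, with the label side turned upwards so that it can be read from above: tip the plate over until its label side faces at least half-way up (about 45 degrees, or flatter). Finish still holding the plate there, quite still; do not put it down, and leave the other plates and everything else on the bench where they are.

Things in the scene. Friction and masses are not known exactly. Their poses are not given: they have to be found in the camera images.
- plate: the notched glass plate: 100 mm long, 8 mm thick, 60 mm high, 0.12 kg; one corner has a square notch of 12 x 12 mm. It stands on its long edge in one of the rack's three slots, notch at the top. On its label side, at the notched end, are a frosted white band 30 mm wide, which runs on over the edges of that end, and a small paper label. Origin at the centre of its underside; axes as for plate_mid
- plate_mid (a point): centre of the notched plate, half-way up (36 mm above the bench in the rack). Axes: x along its length to the frosted, notched end; y straight out of the label side; z up its height to the notched edge. Facing the label side with the notch at the top, the notch and frosted end are on the left; facing the back, on the right
- frosted_end (a point): centre of the frosted end of the notched plate, inside the glass, 35 mm from the plate's centre along its x; same axes
- window (a point): centre of the round lit white window, 60 mm across, flat on top of the low round inspection lamp (100 mm across, 40 mm high, fixed to the bench); this point is 40 mm above the bench
- rack: fixed plate rack, alike from either end, turned any way: base 124 x 166 x 6 mm, three slots 50 mm apart along its y, plates stand in them along its x, in any order. Slots are 10 mm wide between small black blocks 22 mm high (above the bench) near the plates' ends only; the middle 64 mm of each slot is open. Origin: centre of the underside
- plain_plate: glass plate in the rack, 100 x 8 x 60 mm, four square corners, no frosting; leave it standing. Origin at the centre of its underside
- low_plate: glass plate in the rack, 100 x 8 x 45 mm (lower than the others), four square corners, no frosting; leave it standing. Origin at the centre of its underside
- gauge: round hand gauge with a white dial, 62 mm across, 27 mm high, lying on the bench; bystander
- screwdriver: screwdriver lying on the bench, 170 mm long; bystander
- cap: brass disc 40 mm across, 18 mm high; bystander
- collar: brass ring 56 mm across, 14 mm high; bystander
- tray: grey screw tray 80 x 70 x 22 mm; bystander
- cleaner: closed bottle 48 mm across, 110 mm high, standing; bystander
Not all that is in view belongs to the job. What is meant by the part that bears window is not blue, and is the larger of those in its own colour.

How it is judged:
By the outcome, as a careful person would: the job done as asked, in the order asked, and still so for the second after the job is handed in, while the arm keeps its last pose, push and grip.
It also fails if it takes over 32 s, if anything falls off the work surface, if the arm or the gripper's body presses on something with over 40 N, if the wrist force passes 120 N, or if a joint passes its speed limit or range.

ROBOT

A 6-joint arm with a two-finger parallel gripper is mounted at the origin on the work surface. World frame = base frame: x ahead of the robot, y to its left, z up, the work surface at z = 0. Lengths are in m, angles in rad, forces in N, time in s.
With the tool pointing down it reaches from about 0.325 to 0.75 m from the base axis. Payload 7.6 kg.
Tool frame: the origin (TCP) lies on the centre line of the jaws, within the pads' length; the fingertips stand 11 mm ahead of it and the grasp point (between the pads) lies 8 mm behind it; z points along the fingers, y is the direction in which the jaws open and shut (so a half turn about z gives the same grasp; the last joint's range is limited). The gripper opens to 85 mm and grips with 20 to 120 N. Pads are 22 mm wide; open, the fingers measure 114 mm over their backs; the gripper's body (76 mm by 85 mm) begins 54 mm behind the grasp point. The pads swing forward as they close: fully open they stand 13 mm farther back than shut.
Start: joints at [1.179, 0.052, 1.401, -0, 1.689, -0.07], TCP at [0.166, 0.498, 0.242] pointing down, gripper open.
Joint ranges: [-2.9, 2.9], [-0.91, 2.17], [0.12, 2.37], [-1.06, 4.2], [0.26, 2.73], [-2.93, 2.93]. Speed limits (rad/s): [2.57, 2.57, 3.01, 3.14, 3.14, 3.14].

INTERFACE

Orientations are given as a rotation vector (axis times angle).
In Python, from plant import r gives the robot as it stands. Calls block until the motion is done:
- r.goto(position, orientation): joint-space move of the TCP to a pose.
- r.move_straight(position, attitude=None, v=0.15, force_limit=None): straight line of the TCP; attitude=None keeps the orientation; v is the mean speed in m/s. With force_limit (N) it stops when the force on the tool has changed by that much, and returns True; else False.
- r.move_j(angles): joint-space move.
- r.move_gripper(opening, effort=None): opening from 0.0 (shut) to 1.0 (fully open); effort is the grip in N (None keeps the last); returns when the fingers have stopped.
- r.hold(seconds).
- r.solve_ik(position, orientation): joint angles nearest the present ones, or None.
- r.read_state(): the state.
- r.get_image(name): name is "scene" or "top" or "wrist"; returns a dict with "frame" (480x640x3 uint8, blue, green, red), "intrinsics" (3x3 intrinsics, pixels), "dist_coeffs" ([k1, k2, p1, p2, k3] as OpenCV has them; the pictures are not rectified), "R" (3x3) and "t" (3): a world point X has camera coordinates R X + t. Camera axes: x right, y down, z forward; pixel columns grow to the right and rows downward; lengths in m; the calibration is good to about 2 mm. A picture is of the moment at which its call begins. There is no depth.
A pose or a line that the arm cannot do raises r.MotionError and nothing moves.
- r.sign_off(): hands the job in, once; it reports no verdict.
The state is a dict: "time_s": time; "joints": joint angles; "dq": joint speeds; "effort": joint torques, N m; "tool_pos": TCP position; "ee_rot": TCP orientation; "contact_force": force on the tool from outside, world axes, zero at the start; "torque": the same for the moment, N m; "gripper_width": opening from 0.0 (shut) to 1.0 (fully open).
Only numpy, scipy, OpenCV 4.12 (cv2) and the standard library are available. Lean on these libraries where they do the work, as an engineer would, in place of code of your own. Each camera call takes 0.05 s, during which the arm holds its last target.

## Working session

There is one attempt and no reset: what is moved stays moved. The work goes in short steps, each a Python script; the robot and the scene stay as the last script left them, time stands still between calls to the robot, and variables do not carry over. Pictures are saved under pics/ and viewed, and the job is handed in when it is done.

```bash
ls; mkdir -p pics; python3 - <<'E'
from plant import r
import cv2
s=r.read_state();print(s)
for n in("scene","top","wrist"):
    d=r.get_image(n);cv2.imwrite(f"pics/{n}0.png",d["frame"]);print(n,d["intrinsics"],d["dist_coeffs"],d["R"],d["t"])
E
```

```text
pics
{'time_s': 0.0, 'joints': array([ 1.17868063e+00,  5.28411125e-02,  1.40174723e+00, -1.59166844e-05,
        1.68860640e+00, -7.03079507e-02]), 'dq': array([ 0.00041814, -0.00018539,  0.00042093, -0.00143282, -0.00026396,
        0.00014783]), 'effort': array([-6.88143718e-04, -3.81693542e+01, -3.60169673e+01, -1.52074040e-04,
        6.56878838e-03, -2.51750765e-05]), 'tool_pos': array([0.16592243, 0.4977833 , 0.24145878]), 'ee_rot': array([-5.03262411e-01, -3.10066370e+00,  2.45500260e-03]), 'contact_force': array([-0.34533856,  1.08904933, -1.31804729]), 'torque': array([-0.07558508, -0.0288412 , -0.06952691]), 'gripper_width': 0.9967355026040992}
scene [[594.4573722    0.         313.50591778]
 [  0.         594.4573722  235.45727482]
 [  0.           0.           1.        ]] [-0.1515888  0.         0.         0.         0.       ] [[-0.89367735  0.4485972   0.01006703]
 [ 0.31333847  0.63996537 -0.7016148 ]
 [-0.32118499 -0.62386287 -0.71248532]] [ 0.5033252  -0.15304366  1.4248238 ]
top [[532.69175147   0.         314.52357207]
 [  0.         532.69175147 240.40734135]
 [  0.           0.           1.        ]] [-0.14041087  0.          0.          0.          0.        ] [[ 0.00964439 -0.99994104 -0.00498992]
 [-0.98702335 -0.00871967 -0.16033985]
 [ 0.16028689  0.00647155 -0.98704926]] [-0.00214221  0.57062274  1.10835514]
wrist [[354.71306319   0.         318.29236508]
 [  0.         354.71306319 240.13863134]
 [  0.           0.           1.        ]] [-0.05908877  0.          0.          0.          0.        ] [[ 0.31614899  0.94870693 -0.00222987]
 [ 0.90416554 -0.30059251  0.30352731]
 [ 0.28728818 -0.09797602 -0.95282013]] [-0.52567364 -0.0387048   0.37965301]
```

View pics/scene0.png

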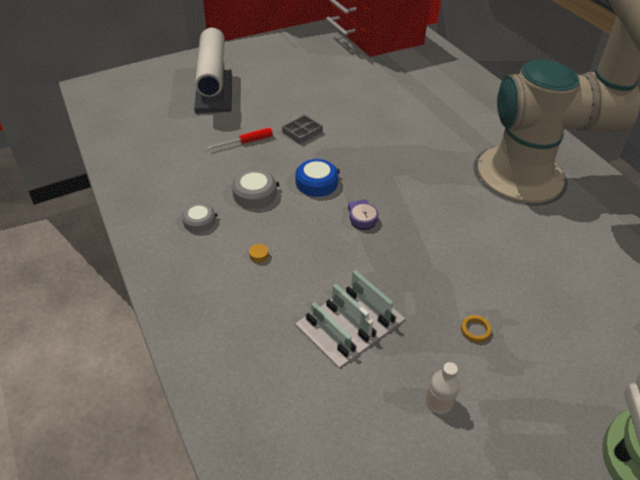

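View pics/top0.png

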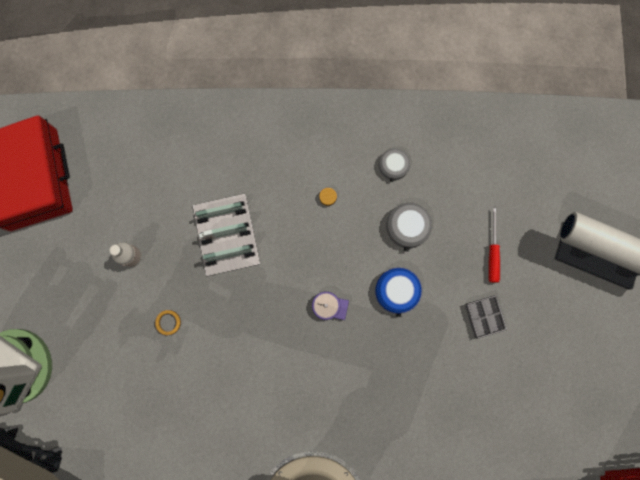

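View pics/wrist0.png

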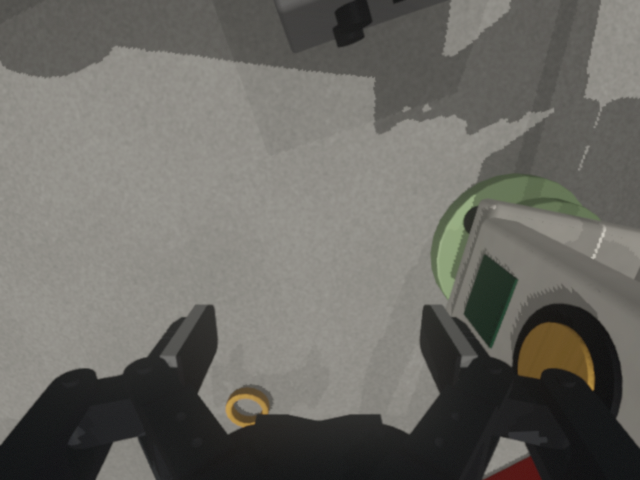

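Lamp candidates in the top view are large grey (409,225), small grey (395,163) and blue (399,290). I choose the large grey one. Plate candidates are at (220,211), (227,232) and (228,253), and the middle one shows white at its left end. I'll check with a crop.

```bash
python3 - <<'E'
import cv2,numpy as np
a=cv2.imread("pics/top0.png")[185:285,180:275];b=cv2.imread("pics/scene0.png")[260:370,285:415]
a=cv2.resize(a,(570,600),interpolation=cv2.INTER_CUBIC)
b=cv2.resize(b,(709,600),interpolation=cv2.INTER_CUBIC)
cv2.imwrite("pics/ca.png",a);cv2.imwrite("pics/cb.png",b)
E
```

```text
(no output)
```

View pics/ca.png

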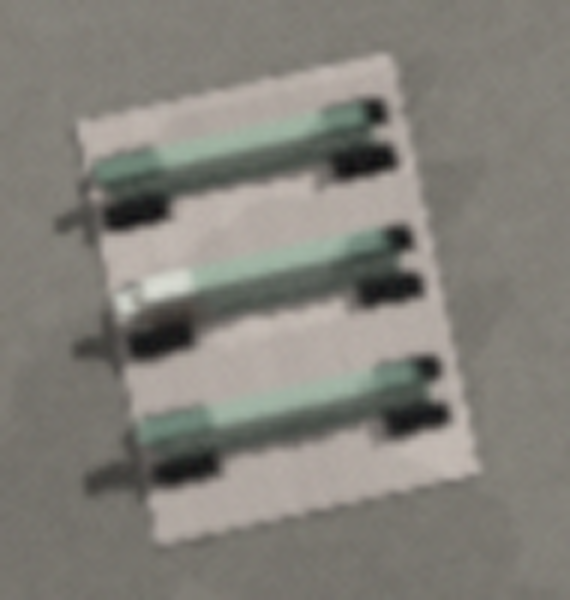

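View pics/cb.png

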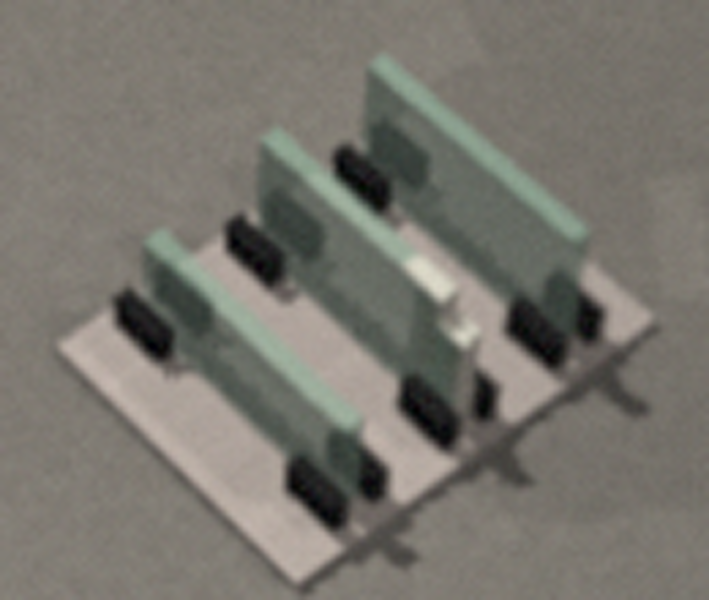

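The close crop confirms the middle plate: frosted white at its left end (top px ~205,236), with the notch beside it in the scene view at ~(368,318). The face towards the scene camera is unfrosted and has the notch on its right, so it is the back. The label side faces the robot. Next I locate the rack and the window.

```bash
cat > h.py <<'E'
import numpy as np,cv2
from scipy.optimize import least_squares
from scipy.spatial.transform import Rotation as Ro
def proj(P,c):
    rv,_=cv2.Rodrigues(np.array(c["R"]));return cv2.projectPoints(np.atleast_2d(np.array(P,float)),rv,np.array(c["t"],float),c["intrinsics"],np.array(c["dist_coeffs"]))[0][:,0]
def back(uv,z,c):
    n=cv2.undistortPoints(np.array([[uv]],float),c["intrinsics"],np.array(c["dist_coeffs"]))[0,0]
    d=c["R"].T@np.array([n[0],n[1],1]);C=-c["R"].T@c["t"];return C+d*(z-C[2])/d[2]
E
python3 - <<'E'
from plant import r
from h import *
T=r.get_image("top");S=r.get_image("scene")
tp=(np.array([(80,122),(390,55),(478,468),(158,545)])+.5)/6-.5+[180,185]
sp=(np.array([(300,588),(57,347),(655,322)])+.5)/5.454-.5+[285,260]
for p in tp:print("top",back(p,.006,T))
for p in sp:print("scn",back(p,.006,S))
# plate top edge of middle plate: far(-y) end centre
print(back((np.array([268,142])+.5)/5.454-.5+[285,260],.066,S))
print(back((np.array([437,287])+.5)/5.454-.5+[285,260],.066,S),"notch edge")
print(back((np.array([355,235])+.5)/6-.5+[180,185],.066,T), back((np.array([150,285])+.5)/6-.5+[180,185],.066,T))
# fit: pose, local corners (rack local frame: X along plate to +y world)
L=lambda q:np.array([[q[0]+np.cos(q[2])*a-np.sin(q[2])*b,q[1]+np.sin(q[2])*a+np.cos(q[2])*b,.006] for a,b in[(.062,-.083),(-.062,-.083),(-.062,.083),(.062,.083)]])
def f(q,w=3):
    C=L(q);e=[]
    if w&1:e.append((proj(C,T)-tp).ravel())
    if w&2:e.append((proj(C[[0,1,3]],S)-sp).ravel())
    return np.concatenate(e)
for w in(1,2,3):
    o=least_squares(f,[.5,.15,1.6],args=(w,));print(w,o.x,np.abs(o.fun).max())
for n,c,box in(("t",T,(380,200,440,250)),("s",S,(230,165,285,215))):
    x0,y0,x1,y1=box;g=c["frame"][y0:y1,x0:x1].min(2)
    m=(g>195).astype(np.uint8);n_,l,st,ce=cv2.connectedComponentsWithStats(m);k=1+np.argmax(st[1:,4]);
    cs,_=cv2.findContours((l==k).astype(np.uint8),0,1);el=cv2.fitEllipse(max(cs,key=len));print(el,ce[k]+[x0,y0],back(ce[k]+[x0,y0],.04,c))
E
```

```text
top [0.65696522 0.28255569 0.006     ]
top [0.68372829 0.16426825 0.006     ]
top [0.52585834 0.12634661 0.006     ]
top [0.49566153 0.24549778 0.006     ]
scn [0.65550845 0.28550779 0.006     ]
scn [0.68430275 0.16482676 0.006     ]
scn [0.49577738 0.24670475 0.006     ]
[0.60272881 0.15961373 0.066     ]
[0.58230758 0.23752391 0.066     ] notch edge
[0.60218667 0.16610962 0.066     ] [0.58341849 0.23953268 0.066     ]
1 [0.59060927 0.20469685 1.80341506] 0.8215261591396654
2 [0.58971773 0.205749   1.80673919] 0.539708419572321
3 [0.59010561 0.20523479 1.80627344] 1.0154471069532178
((30.415058135986328, 23.129501342773438), (24.540212631225586, 25.300477981567383), 123.24842071533203) [410.40613027 223.11494253] [ 0.61197691 -0.20725951  0.04      ]Traceback (most recent call last):
  File "<stdin>", line 23, in <module>
    return _wrapfunc(a, 'argmax', axis=axis, out=out, **kwds)
    return bound(*args, **kwds)
ValueError: attempt to get argmax of an empty sequence
```

```bash
cat >> h.py <<'E'
rack=np.array([.5901,.2052]);yaw=1.806
def plateR_rack(): return Ro.from_euler('z',yaw).as_matrix()
def toolR(Rp,s): # s=+-1: tool y = s*plate y, tool z=-plate z
    y=s*Rp[:,1];z=-Rp[:,2];return np.column_stack([np.cross(y,z),y,z])
def plateR_fin(hd,e):
    h=np.array([np.cos(hd),np.sin(hd),0]);u=np.array([0,0,1.])
    y=np.cos(e)*h+np.sin(e)*u;z=-np.sin(e)*h+np.cos(e)*u;return np.column_stack([np.cross(y,z),y,z])
rv=lambda M:Ro.from_matrix(M).as_rotvec()
E
python3 - <<'E'
from plant import r
from h import *
np.set_printoptions(precision=3,suppress=True)
T=r.get_image("top");S=r.get_image("scene")
for n,c,box in(("t",T,(380,200,440,250)),("s",S,(230,165,285,200))):
  x0,y0,x1,y1=box;g=c["frame"][y0:y1,x0:x1].min(2);print(n,g.max(),np.median(g))
  for th in(150,165,180):
    m=(g>th).astype(np.uint8);n_,l,st,ce=cv2.connectedComponentsWithStats(m);k=1+np.argmax(st[1:,4]);
    cs,_=cv2.findContours((l==k).astype(np.uint8),0,1);el=cv2.fitEllipse(max(cs,key=len));print(th,el[1],back(ce[k]+[x0,y0],.04,c),back(np.array(el[0])+[x0,y0],.04,c))
for s in(1,-1):
  p=[*rack,.04];print("grasp",s,r.solve_ik(p,rv(toolR(plateR_rack(),s))),r.solve_ik([*rack,.2],rv(toolR(plateR_rack(),s))))
win=np.array([.612,-.207,.04])
g_loc=np.array([-.005,0,.012]) # grasp pt rel plate_mid
for s in(1,-1):
 for e in(50,60,70):
  for hd in np.arange(-1.5,1.3,.3):
    Rp=plateR_fin(hd,np.radians(e));Rt=toolR(Rp,s)
    mid=win+[0,0,.1]-Rp@[.035,0,0]; tcp=mid+Rp@g_loc+Rt@[0,0,.008]
    q=r.solve_ik(tcp,rv(Rt))
    if q is not None:print(s,e,round(hd,2),np.array(q))
E
```

```text
t 217 118.0
150 (26.892793655395508, 27.67225456237793) [ 0.612 -0.207  0.04 ] [ 0.612 -0.207  0.04 ]
165 (26.04308319091797, 27.120153427124023) [ 0.612 -0.207  0.04 ] [ 0.612 -0.207  0.04 ]
180 (25.41992950439453, 26.168142318725586) [ 0.612 -0.207  0.04 ] [ 0.612 -0.207  0.04 ]
s 195 114.0
150 (16.70513916015625, 26.310909271240234) [ 0.611 -0.208  0.04 ] [ 0.611 -0.208  0.04 ]
165 (15.953291893005371, 25.520235061645508) [ 0.611 -0.208  0.04 ] [ 0.611 -0.208  0.04 ]
180 (14.829241752624512, 24.479473114013672) [ 0.61  -0.208  0.04 ] [ 0.61  -0.208  0.04 ]
grasp 1 None None
grasp -1 [ 0.276  0.477  1.311 -0.     1.354  0.04 ] [ 0.276  0.35   1.146 -0.     1.646  0.04 ]
1 50 -1.5 [-0.051  0.502  1.263 -0.893  1.354  1.644]
1 50 -1.2 [-0.06   0.337  1.479 -0.906  1.086  1.487]
1 50 -0.9 [-0.107  0.182  1.665 -0.858  0.805  1.254]
1 50 -0.6 [-0.2    0.052  1.807 -0.623  0.537  0.819]
1 50 -0.3 [-0.332 -0.027  1.888  0.061  0.41  -0.076]
1 50 0.0 [-0.478 -0.031  1.891  0.696  0.582 -0.93 ]
1 50 0.3 [-0.603  0.043  1.817  0.896  0.879 -1.357]
1 50 0.6 [-0.684  0.17   1.679  0.921  1.17
[... 975 characters left out ...]
1 50 0.6 [-0.684  0.17   1.679  0.921  1.176  1.532]
-1 50 0.9 [-0.72   0.324  1.496  0.88   1.449  1.348]
-1 50 1.2 [-0.719  0.488  1.282  0.813  1.7    1.192]
-1 60 0.0 [-0.509 -0.035  1.985  1.159  0.478  1.757]
-1 60 0.3 [-0.651  0.058  1.891  1.194  0.861  1.505]
-1 60 0.6 [-0.737  0.206  1.727  1.131  1.197  1.356]
-1 60 0.9 [-0.768  0.378  1.515  1.044  1.492  1.244]
-1 60 1.2 [-0.759  0.557  1.272  0.955  1.761  1.147]
-1 70 0.0 [-0.534  0.005  2.052  1.728  0.505  1.192]
-1 70 0.3 [-0.689  0.11   1.942  1.489  0.907  1.224]
-1 70 0.6 [-0.776  0.269  1.756  1.329  1.252  1.19 ]
-1 70 0.9 [-0.803  0.447  1.524  1.199  1.552  1.151]
-1 70 1.2 [-0.788  0.633  1.259  1.093  1.827  1.112]
```

```bash
python3 - <<'E'
from plant import r
from h import *
Rt=toolR(plateR_rack(),-1);Rp=plateR_rack()
xy=np.append(rack,0)+Rp@[-.005,0,0]
r.goto([xy[0],xy[1],.19],rv(Rt)); r.move_gripper(.47,60)
s=r.read_state();print(s["time_s"],s["tool_pos"],s["gripper_width"])
c=r.get_image("wrist");f=c["frame"].copy();S=r.get_image("scene");cv2.imwrite("pics/s1.png",S["frame"])
for x in(-.05,.05):
  for y in(-.004,.004):
    p=np.append(rack,.0)+Rp@[x,y,.066];u=proj(p,c)[0];cv2.circle(f,(int(u[0]),int(u[1])),2,(0,0,255),-1)
    for a in (-1,1):
      b=np.append(rack,.0)+Rp@[.062*np.sign(x),.083*a,.006];u=proj(b,c)[0];cv2.circle(f,(int(u[0]),int(u[1])),2,(255,0,0),-1)
cv2.imwrite("pics/w1.png",f)
E
```

```text
2.75 [0.59123146 0.2004099  0.18999422] 0.46894102511623553
```

View pics/w1.png

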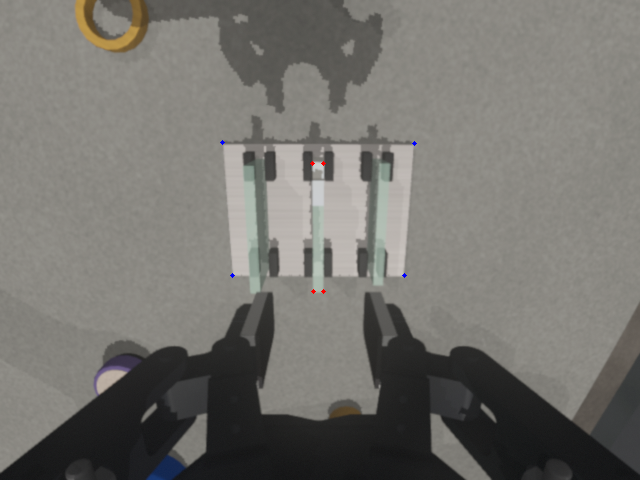

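The wrist overlay fits: the notched plate's frosted end is at px (318,165) and its far end at (318,291), inside the predicted red corners. I'll narrow the opening to clear the neighbouring plates, then descend with a force guard.

```bash
python3 - <<'E'
from plant import r
from h import *
p=r.read_state()["tool_pos"]
r.move_gripper(.32,60)
h=r.move_straight([p[0],p[1],.044],v=.12,force_limit=8)
s=r.read_state();print(h,s["time_s"],s["tool_pos"],s["contact_force"])
cv2.imwrite("pics/w2.png",r.get_image("wrist")["frame"]);cv2.imwrite("pics/s2.png",r.get_image("scene")["frame"][230:390,250:450].repeat(3,0).repeat(3,1))
E
```

```text
False 4.5 [0.59184968 0.20049212 0.04508221] [ 0.41426017 -0.80456952 -0.63742098]
```

View pics/w2.png

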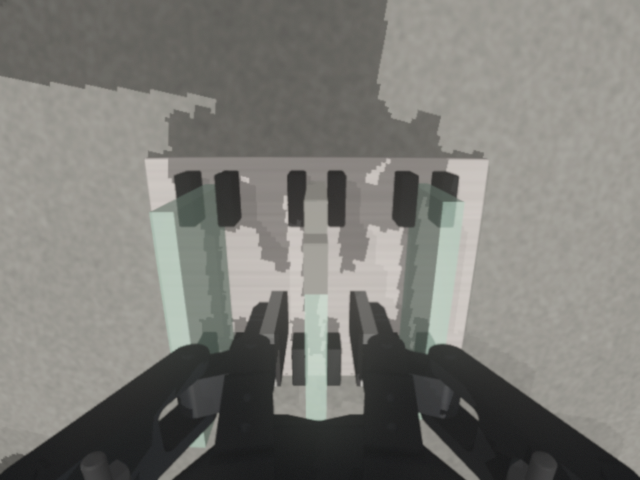

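View pics/s2.png

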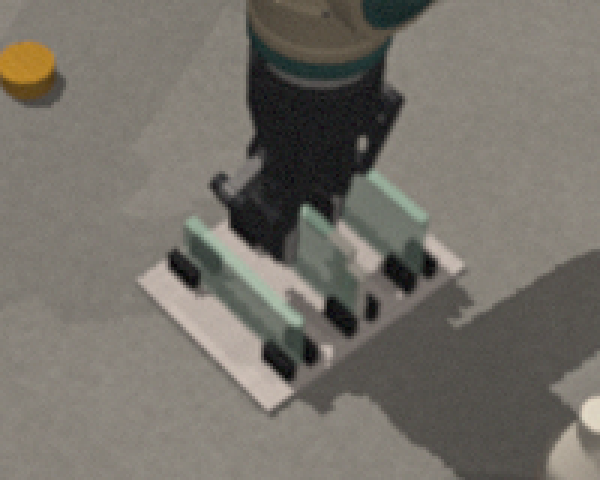

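The plate (px 305–327) sits between the pads (287 and 350), and the linkages are clear of the neighbouring plates. Next I grip and lift.

```bash
python3 - <<'E'
from plant import r
from h import *
r.move_gripper(0.0,60)
s=r.read_state();p=s["tool_pos"];print(s["gripper_width"],s["contact_force"],p)
h=r.move_straight([p[0],p[1],.20],v=.12)
r.hold(.2);s=r.read_state();print(h,s["time_s"],s["tool_pos"],s["contact_force"],s["gripper_width"])
cv2.imwrite("pics/w3.png",r.get_image("wrist")["frame"]);cv2.imwrite("pics/s3.png",r.get_image("scene")["frame"][170:390,250:450].repeat(2,0).repeat(2,1))
E
```

```text
0.08772743335667801 [ 0.61937746 -0.28455039  2.74403283] [0.5916029  0.20041387 0.04460802]
False 6.55 [0.59145032 0.20035795 0.19940612] [-0.19903242  0.65518249 -2.61390856] 0.08618771200826028
```

View pics/w3.png

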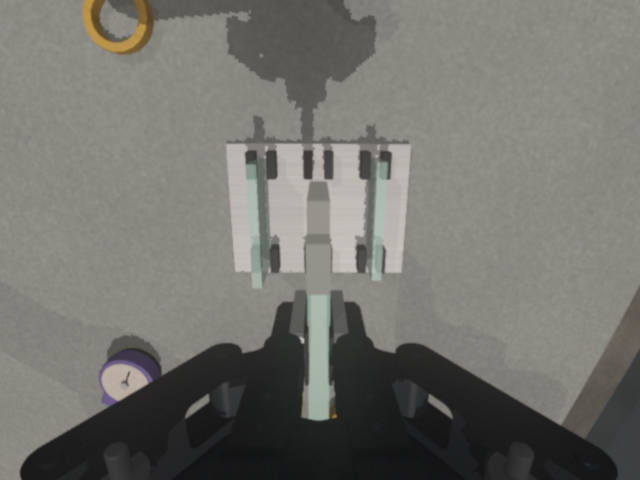

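View pics/s3.png

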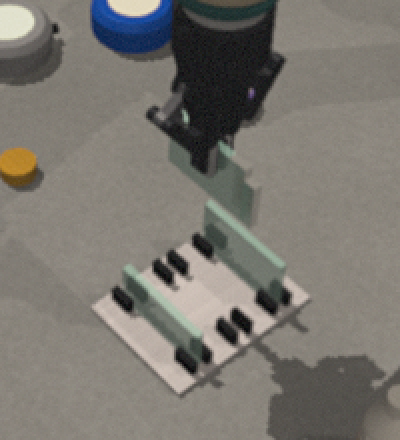

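Held; the neighbouring plates still stand. Now I carry it over with the label turned up.

```bash
python3 - <<'E'
from plant import r
from h import *
Rg=Ro.from_rotvec(r.read_state()["ee_rot"]).as_matrix()
tg=np.array([.5916,.2004,.0446]); mid=np.array([*rack,.036])
m_t=Rg.T@(mid-tg); Rpt=Rg.T@plateR_rack()
np.savez("grasp.npz",m=m_t,R=Rpt);print(m_t)
win=np.array([.6115,-.2075,.04])
Rp=plateR_fin(.6,np.radians(60));Rt=Rp@Rpt.T
tcp=win+[0,0,.1]-Rp@[.035,0,0]-Rt@m_t;print(tcp)
r.goto(tcp+[0,0,.08],rv(Rt));print(r.read_state()["time_s"])
r.move_straight(tcp,v=.1);r.hold(.3)
s=r.read_state();print(s["time_s"],s["tool_pos"],s["contact_force"],s["gripper_width"])
Ra=Ro.from_rotvec(s["ee_rot"]).as_matrix();P=Ra@Rpt;fe=s["tool_pos"]+Ra@m_t+P@[.035,0,0];print(fe,P[:,1])
m=s["tool_pos"]+Ra@m_t
for n in("scene","top","wrist"):
  c=r.get_image(n);cv2.imwrite(f"pics/{n}4raw.png",c["frame"]);f=c["frame"].copy()
  pts=[m+P@[x,.004,z] for x,z in((-.05,-.03),(-.05,.03),(.05,.03),(.05,-.03),(.02,.03),(.02,-.03))]
  for i,u in enumerate(proj(pts,c)):cv2.circle(f,tuple(int(round(v)) for v in u),1,(0,0,255) if i<4 else (255,0,255),-1)
  u=proj(fe,c)[0];cv2.circle(f,(int(u[0]),int(u[1])),2,(0,255,0),-1);print(n,u)
  if n!="wrist":
    x,y=int(u[0]),int(u[1]);f=cv2.resize(f[max(y-60,0):y+60,x-80:x+80],(800,600),interpolation=cv2.INTER_CUBIC)
  cv2.imwrite(f"pics/{n}4.png",f)
E
```

```text
[ 0.00501736 -0.00033603  0.00860019]
[ 0.58261718 -0.17877359  0.14400546]
8.0833
9.3333 [ 0.58272567 -0.1789006   0.14448268] [ 0.26618942  0.2387599  -1.24923394] 0.08324989934073403
[ 0.61161012 -0.2076304   0.14051342] [0.41212028 0.28283953 0.86611701]
scene [250.04875484 144.79015347]
top [419.15036891 213.70344926]
wrist [315.85355107 221.4315856 ]
```

View pics/top4.png

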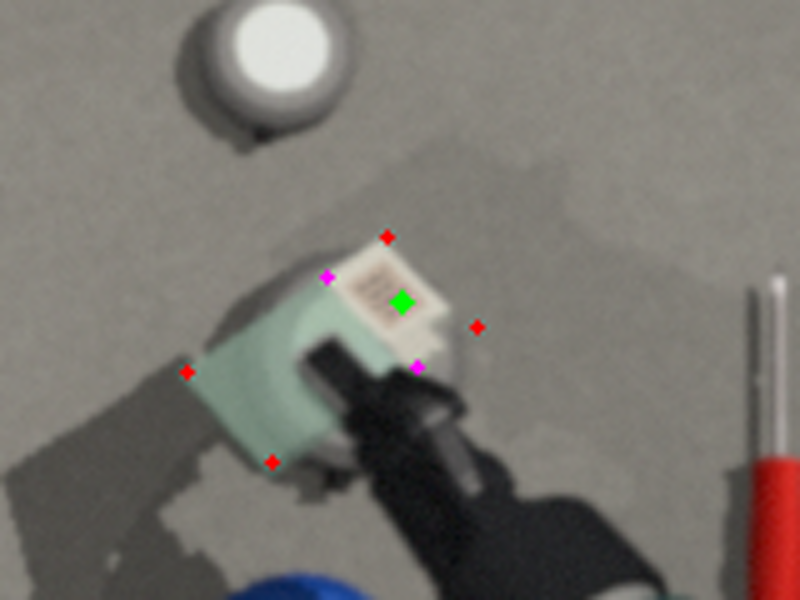

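View pics/scene4.png

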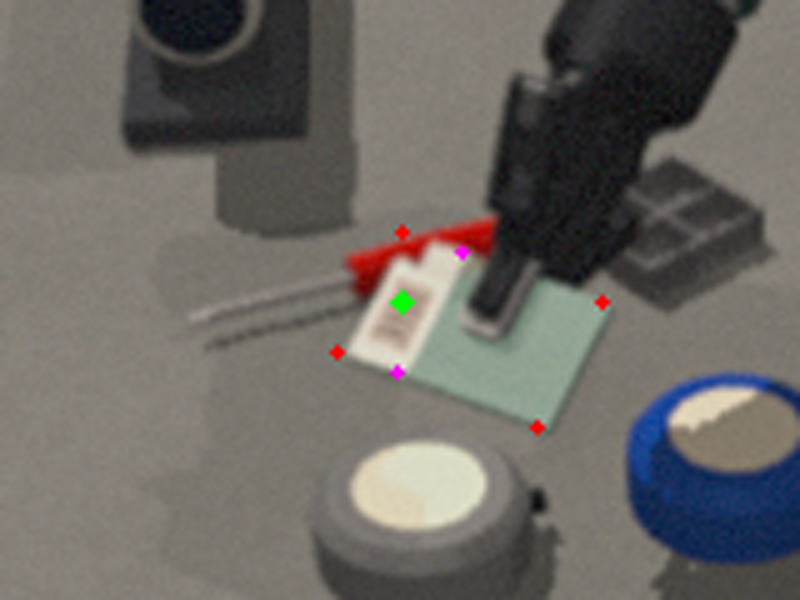

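View pics/wrist4.png

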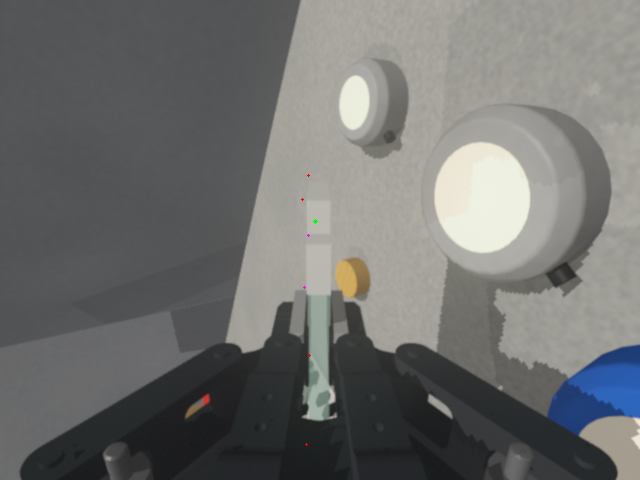

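View pics/scene4raw.png

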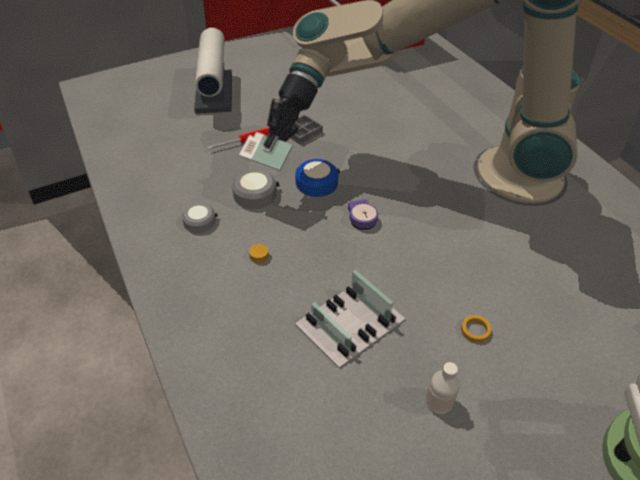

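The top view shows the frosted, labelled end facing up at the predicted corners (centre px ~(418,213)). The scene view agrees to about 1.5 px (~3–4 mm), with the notch at about (250,133). The other two plates and the bystanders haven't moved. I'll check it is still, then hand in.

```bash
python3 - <<'E'
from plant import r
import numpy as np
a=r.read_state();r.hold(.7);s=r.read_state();print(s["tool_pos"]-a["tool_pos"],np.abs(s["dq"]).max(),s["gripper_width"],s["time_s"])
print(r.sign_off())
E
```

```text
[-1.23476838e-05  4.22004006e-06 -1.42579956e-04] 0.0014029317030037377 0.08807150748799546 10.1833
the job is handed in; nothing more can be done
None
```

I took the notched plate out of the middle slot and am holding its frosted end over the window of the large grey lamp, label side up. The job was handed in at about 10.2 s.

- **Position:** from the arm's pose and the grasp, the frosted end is at (0.612, -0.208) m, against a window centre of (0.6115, -0.2075) m. It is about 100 mm above the window.
- **Tilt:** the label side faces about 60° up (90° would be flat), and the label is visible in the top camera.
- **Stillness:** over 0.7 s the tool moved less than 0.2 mm, and the grip did not slip.
- **Surroundings:** the other two plates still stand in the rack. Nothing else looked moved in the last scene picture.

**Disagreement:** the plate's corners matched the prediction in the top view. In the scene view they were off by 1–2 px, roughly 3–4 mm, and I did not correct for it. The true centring error is probably about 2 mm.

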